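Load a wheel under a spring hold-down flap

ROBOT

A 7-joint arm with a two-finger parallel gripper is mounted at the origin on a cart in front of the work surface, level with it; the furniture and walls round the work are solid. World frame = base frame: x ahead of the robot, y to its left, z up, the work surface at z = 0. Lengths are in m, angles in degrees, forces in N, time in s.
With the tool pointing down it reaches from about 0.425 to 0.875 m from the base axis. Payload 4.7 kg.
Tool frame: the origin (TCP) lies at the very end of the fingers, on their centre line; the grasp point (between the pads) lies 19 mm behind it; z points along the fingers, y is the line along which they close (so a half turn about z gives the same grasp; the last joint's range is limited). The gripper opens to 87 mm and grips with 3 to 60 N. Pads are 19 mm wide; open, the fingers measure 117 mm over their backs; the gripper's body (75 mm by 190 mm) begins 51 mm behind the grasp point.
Start: joints at [77.355, 18.392, -4.016, 83.108, 1.295, 78.541, -3.26], TCP at [0.151, -0.632, 0.223] pointing down, gripper open.
Joint ranges: [-163.93, 163.93], [-17.29, 119.83], [-79.2, 71.16], [3.27, 140.29], [-89.18, 269.18], [5.43, 117.66], [-154.24, 154.24]. Speed limits (degrees/s): [147.25, 147.25, 180, 180, 180, 180, 180].

INTERFACE

Orientations are given as [roll, pitch, yaw] about the fixed x, y, z axes, in that order (R = Rz(yaw) Ry(pitch) Rx(roll)).
In Python, from cell import get_obs, read_camera, sign_off, silhouettes gives the robot as it stands.
- The arm moves only by the tool play_rows, never from a script. Its argument "steps" is a list that holds one entry, the list of rows, each a list of 7 numbers: the shift along the tool's x, y, z in m, then the turn, a rotation vector about the tool's x, y, z in rad, then the finger opening in m, from 0 to 0.087. A call has 1 to 12 rows; each row shifts and turns the commanded pose from where the row before left it, along the tool's axes as they then stand; what a row does not reach is not made up. A row lasts 1/10 s, in which the tool goes at most 50 mm and 8.59 degrees, less where a joint would pass 70% of its speed; a pose out of reach is approached as far as the arm can. A call is refused whole if a number of a shift passes 0.05 or a number of a turn 0.15, either way. A call with a gripper value outside its range is refused whole. The fingers move at their own pace and stop on an object; "force" is the grip in N (left out, the last holds). Time passes only in rows, so rows that do not move let the fingers close. It gives the time, the measured TCP pose, the force, the opening and the grip force at its end, in the units of the state.
- get_obs(): the state, without advancing time (a new reading comes with each control period).
- read_camera(name): name is "side" or "top"; returns a dict with "frame" (480x640x3 uint8, red, green, blue), "intrinsics" (3x3 intrinsics, pixels), "view" (4x4, takes a point from world to camera coordinates). Camera axes: x right, y up, looking along -z (the intrinsics and any distortion apply to the point x, -y, -z); pixel columns grow to the right and rows downward; lengths in m; the calibration is good to about 2 mm. A picture is of the moment at which its call begins. There is no depth.
- sign_off(): hands the job in; it is judged then, once.
Trained networks look in the newest picture that a camera, given by its name, has taken for a name from the list of things; names that differ only in an ending like _2 or _b are one class to them, and where a whole thing is asked for, a point or a joint stands for the part that bears it (a point fixed in the world has none). Each returns a list of dicts, best first, with "p" (0 to 1); they miss things now and then, are a little off and sometimes report something else, mostly with a low value. They report only what shows in the picture. A call takes as long as a camera call. They do not tell look-alikes from the thing itself.
- silhouettes(camera, name): "pixels" (480x640 bool, what is visible of it) and "extent" ([left, top, right, bottom] in pixels, round what is visible of it).
The state is a dict: "time_s": time; "qpos": joint angles; "joint_velocities": joint speeds; "effort": joint torques, N m; "tool_pos": TCP position; "tool_rot": TCP orientation; "force": force on the tool from outside, world axes, zero at the start; "wrist_torque": the same for the moment, N m; "grip_width": finger opening in m; "grasp_force": force on a finger pad.
Only numpy, scipy, OpenCV 4.12 (cv2) and the standard library are available. Lean on these libraries where they do the work, as an engineer would, in place of code of your own. Each camera call takes 0.05 s, during which the arm holds its last target. There are 200 camera calls.

TASK

Load the loose yellow wheel that lies in the channel of the hold-down fixture. With one fingertip press the fixture's round press bar down so that the spring-closed flap swings up and stays open, and keep it open while the other fingertip pushes the wheel along the channel, under the flap, fully home against the back stop; then let go so that the flap closes onto the wheel and holds it. The wheel is only pushed, staying flat on the channel's floor: do not pick it up, and leave the other parts beside the fixture alone.

Things in the scene. Friction and masses are not known exactly. Their poses are not given: they have to be found in the camera images.
- fixture: Fixed grey hold-down fixture. Origin: underside of its base, on the channel's centre line, straight below the front face of the shut flap's lip. x runs along the channel from its open mouth to the back stop (the way the wheel goes), y left, z up. Channel floor at z 8 mm, x -160 to +46; walls 60 mm apart inside, 4 mm thick, tops at z 18 (left) and 24 (right), flared at x -137 to -158.
- home (a point): Point on the channel floor (fixture x +4, y 0, z 8 mm) where the wheel's origin lies when it is fully home. Back stop: a steel wall across the channel, its front face 28 mm beyond this point, its top 18 mm above the floor. At home the wheel's rear rim is at fixture x -24, clear of the flap, so the fingertip that pushes it never comes under the flap.
- shaft (a point): Point on the axis of the flap's shaft (fixture x 0, y +38, z 27 mm). The shaft, 8 mm thick, runs parallel to fixture x between bearings at x -128 and +36 (12 mm wide, tops at z 34). The flap plate reaches from it over the channel: x 0 to 28, y +38 to -30, top at z 41 shut, far edge at z 71 fully open. Before x 0 the channel is open above.
- lip (a point): Steel lip, 16 x 16 x 21 mm, hanging below the far end of the flap plate and moving with it; shut, it blocks the wheel. The point is the centre of its underside, at fixture x +8, y -20, z 19 mm when shut (it spans x 0 to 16).
- flap (a joint): Flap angle in rad: 0 shut, 0.50 fully open (stop). The wheel passes freely under the lip above 0.28. With the lip resting on the wheel it reads about 0.22. The spring shuts it; holding it fully open takes about 5 N on the press bar.
- press_bar (a point): Dark round steel bar, 12 mm thick, 128 mm long, along fixture x (-130 to -2), left of the shaft, one piece with the flap. The point is the bar's centre, at fixture x -66, y +75, z 29 mm shut; pressed to the stop y +71.5, z 11 (top at z 17, 9 mm above the channel floor). A fingertip can slide along it while pressing; the other then stands in the channel at the same height, behind the wheel.
- wheel: Loose yellow wheel with a bearing in its middle, 56 mm across and 22 mm high, lying flat in the fixture's channel before the flap. Origin: centre of its underside; z up. It starts 44 to 79 mm short of home.
- ring_wheel: Bystander: larger loose yellow wheel lying flat on the trolley, 62 mm across, 20 mm high. Origin: centre of its underside.
- bearing: Bystander: ball bearing lying flat, 47 mm across, 14 mm high. Origin: centre of its underside.
- nylon_block: Bystander: white nylon block, 24 x 50 x 24 mm. Origin: centre of its underside.
Not all that is in view belongs to the job. What is shaped like the wheel but green or orange is not meant.

How it is judged:
By the outcome, as a careful person would: the job done as asked, in the order asked, and still so for the second after the job is handed in, with the robot touching nothing.
It also fails if it takes over 42 s, if anything falls off the work surface, if the arm or the gripper's body presses on something with over 40 N, if the wrist force passes 120 N, or if a joint passes its speed limit or range.

## Working session

There is one attempt and no reset: what is moved stays moved. The work goes in short steps, Python scripts to look and compute and a tool call to move; the robot and the scene stay as the last step left them, time stands still between calls to the robot, and variables do not carry over. Pictures are saved under pics/ and viewed, at most 10 in all, crops included, and the job is handed in when it is done.

Besides the shell and the picture viewer there is one more tool, called after "Emit:" as name([rows], argument=value, ...), one row to a line, values as JSON. play_rows: Moves the arm, as the interface text tells. Its arguments: {"type":"object","properties":{"steps":{"type":"array","items":{"type":"array","items":{"type":"array","items":{"type":"number"}}}},"force":{"type":"number"}},"required":["steps"]}

```bash
mkdir -p pics; ls
python3 - <<'E'
from cell import *
import cv2
for c in("side","top"):
    r=read_camera(c); cv2.imwrite(f"pics/{c}0.png",r["frame"][:,:,::-1]); print(c,r["intrinsics"].round(1).tolist(),r["view"].round(4).tolist(),[k for k in r])
    for n in("fixture","press_bar","lip","flap","wheel","shaft","ring_wheel"):
        print(n,[(round(d["p"],2),d["extent"]) for d in silhouettes(c,n)][:4])
print(get_obs())
E
```

```text
pics
side [[482.4, 0.0, 321.3], [0.0, 482.4, 241.6], [0.0, 0.0, 1.0]] [[-0.9162, -0.4004, -0.0139, 0.2749], [0.2483, -0.5947, 0.7647, -0.3314], [-0.3144, 0.6972, 0.6443, -0.5593], [0.0, 0.0, 0.0, 1.0]] ['frame', 'intrinsics', 'view']
fixture [(0.92, [247.8, 230.9, 367.3, 305.4])]
press_bar [(0.61, [254.6, 232.9, 337.9, 302.8]), (0.4, [248.5, 232.8, 373.4, 308.7])]
lip [(0.59, [256.5, 235.6, 337.9, 302.3])]
flap [(0.84, [256.0, 231.6, 326.2, 302.6])]
wheel [(0.82, [397.8, 214.9, 427.8, 237.3]), (0.75, [330.3, 192.7, 354.0, 209.2]), (0.71, [297.2, 251.4, 332.3, 278.8])]
shaft [(0.81, [252.9, 232.2, 368.7, 304.8]), (0.7, [256.9, 233.2, 339.4, 303.6])]
ring_wheel [(0.7, [251.0, 316.1, 285.9, 348.3]), (0.21, [300.1, 253.9, 333.4, 278.0])]
top [[437.9, 0.0, 323.2], [0.0, 437.9, 242.3], [0.0, 0.0, 1.0]] [[-0.0158, -0.9999, -0.0041, -0.2508], [0.9893, -0.0163, 0.1451, -0.4441], [-0.1451, -0.0018, 0.9894, -0.8278], [0.0, 0.0, 0.0, 1.0]] ['frame', 'intrinsics', 'view']
fixture [(0.93, [293.3, 185.0, 363.3, 295.0])]
press_bar [(0.83, [288.2, 194.1, 350.4, 271.5])]
lip [(0.6, [291.6, 192.4, 355.
[... 317 characters left out ...]
s': 0.8, 'qpos': array([77.35648164, 18.38924051, -4.01489193, 83.10912872,  1.29468824,
       78.54307119, -3.2589598 ]), 'joint_velocities': array([-0.00098136,  0.05332764, -0.050287  ,  0.01737478,  0.00586073,
        0.07433962, -0.09759183]), 'effort': array([-2.57765678e-04, -4.91041017e+01, -4.03452348e-01, -3.12753367e+01,
       -6.37916476e-02,  3.35008954e-02,  2.97837539e-05]), 'tool_pos': array([ 0.15116146, -0.63217405,  0.22260295]), 'tool_rot': array([1.79996325e+02, 3.05013909e-03, 1.34521811e+01]), 'force': array([-0.93441046, -0.14375555,  0.21650042]), 'wrist_torque': array([ 0.0022956 , -0.01350412,  0.01031662]), 'grasp_force': 0.0, 'grip_width': 0.08721811366993872}
```

Run:
```python
import cv2,numpy as np
t=cv2.imread("pics/top0.png");s=cv2.imread("pics/side0.png")
cv2.imwrite("pics/top1.png",cv2.resize(t[170:320,220:420],None,fx=4,fy=4,interpolation=cv2.INTER_CUBIC))
cv2.imwrite("pics/side1.png",cv2.resize(s[180:360,230:440],None,fx=3.3,fy=3.3,interpolation=cv2.INTER_CUBIC))
```

```text
(no output)
```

View pics/top1.png

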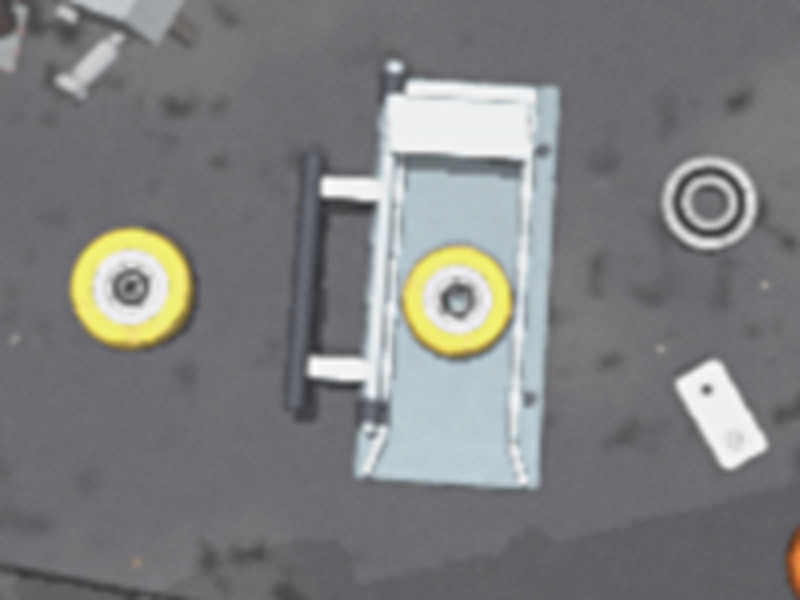

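View pics/side1.png

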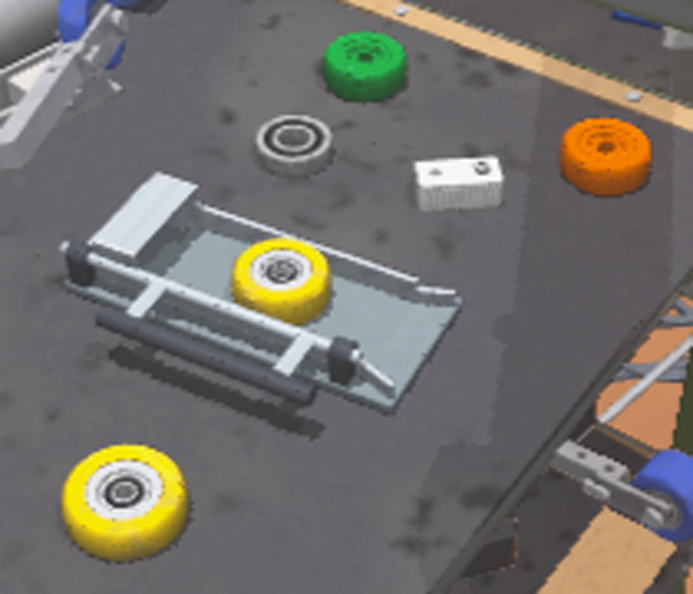

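View pics/top0.png

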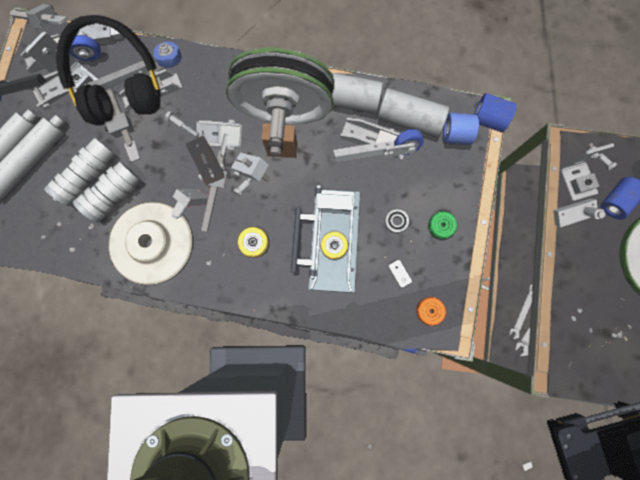

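Top view (full-frame pixels): the loose wheel in the channel is at (334,245). Look-alikes are the larger ring wheel at (252,241), the green one at (443,225) and the orange one at (432,311). I choose (334,245): it is yellow, lies in the channel and is the smaller of the two yellow ones; the crop confirms it. The press bar runs from (294,273) to (299,207), left of the channel, and the flap is at the far end, around (335,201).

```bash
cat > h.py <<'E'
import numpy as np, cv2
from scipy.optimize import least_squares
CAM={"side":(np.array([[482.4,0,321.3],[0,482.4,241.6],[0,0,1]]),np.array([[-0.9162,-0.4004,-0.0139,0.2749],[0.2483,-0.5947,0.7647,-0.3314],[-0.3144,0.6972,0.6443,-0.5593]])),
"top":(np.array([[437.9,0,323.2],[0,437.9,242.3],[0,0,1]]),np.array([[-0.0158,-0.9999,-0.0041,-0.2508],[0.9893,-0.0163,0.1451,-0.4441],[-0.1451,-0.0018,0.9894,-0.8278]]))}
def proj(c,P):
    K,V=CAM[c]; q=V[:,:3]@P+V[:,3]; q=K@(q*[1,-1,-1]); return q[:2]/q[2]
def fw(f,p): # fixture (mm) -> world
    c,s=np.cos(f[2]),np.sin(f[2]); x,y,z=np.array(p)/1000; return np.array([f[0]+c*x-s*y,f[1]+s*x+c*y,z])
def ray(c,uv,z):
    return least_squares(lambda a:proj(c,np.array([a[0],a[1],z]))-uv,[.5,-.2]).x
E
python3 - <<'E'
from h import *
from cell import *
T=lambda u,v:(220+u/4,170+v/4)
S=lambda u,v:(230+u/3.3,180+v/3.3)
obs=[("top",(-130,75,29),T(298,411)),("top",(-2,75,29),T(315,150)),("top",(0,-30,41),T(530,158)),("top",(28,-30,41),T(533,97)),
("side",(-130,75,29),S(313,393)),("side",(-2,75,29),S(99,318)),("side",(0,38,38),S(127,257)),("side",(0,-30,41),S(198,185)),("side",(28,-30,41),S(155,173))]
fun=lambda f:np.concatenate([proj(c,fw(f,p))-uv for c,p,uv in obs])
r=least_squares(fun,[.5,-.25,0],loss="soft_l1"); print(r.x,np.degrees(r.x[2])); print(r.fun.reshape(-1,2).round(1).tolist())
f=r.x; np.save("f.npy",f)
c,s=np.cos(f[2]),np.sin(f[2])
for cam in("top","side"):
  for d in silhouettes(cam,"wheel"):
    v,u=np.nonzero(d["pixels"]); uv=np.array([u.mean(),v.mean()])
    w=ray(cam,uv,.026); e=w-f[:2]; print(cam,uv,w,"fixture",(c*e[0]+s*e[1])*1e3,(-s*e[0]+c*e[1])*1e3)
E
```

```text
[ 0.50541922 -0.28513163 -0.07562256] -4.332853806239804
[[-0.2, -0.1], [-0.0, 1.1], [-0.7, -0.2], [-0.8, 1.2], [-0.4, -0.1], [-0.1, -1.8], [1.4, -0.1], [-0.8, -0.9], [-0.3, -1.5]]
top [334.06287425 245.51047904] [ 0.43408193 -0.2792399 ] fixture -71.5785277761189 0.485322812323598
top [430.57584683 311.20765832] [ 0.30302118 -0.46299161] fixture -188.382168592428 -192.6429310917053
top [442.67041801 225.2073955 ] [ 0.47123227 -0.49563983] fixture -18.185237708285996 -212.4894104012835
side [413.55298651 226.82851638] [ 0.29758878 -0.44842452] fixture -194.89958738504234 -178.52789025673022
side [340.52830189 199.78066038] [ 0.46447519 -0.47894629] fixture -26.184211739686067 -196.3540835452612
side [315.18873668 264.28006088] [ 0.43176365 -0.27478347] fixture -74.22686395228207 4.753868851226589
```

Emit:
play_rows([
  [[0,0,0,0,0,0.104,0.062],[0,0,0,0,0,0.104,0.062],[0,0,0,0,0,0.103,0.062],[0.0175,-0.034,0,0,0,0,0.062],[0.0175,-0.034,0,0,0,0,0.062],[0.0175,-0.034,0,0,0,0,0.062],[0.0175,-0.034,0,0,0,0,0.062],[0.0175,-0.034,0,0,0,0,0.062],[0.0175,-0.034,0,0,0,0,0.062],[0.0175,-0.034,0,0,0,0,0.062],[0.0175,-0.034,0,0,0,0,0.062],[0.0175,-0.034,0,0,0,0,0.062]],
])

```text
time_s: 2.1
tool_pos: [0.3322, -0.3377, 0.2229]
tool_rot: [180.0, -0.0, -4.4]
force: [0.4, -0.4, 0.3]
grip_width: 0.0619
grasp_force: 0.0
```

Emit:
play_rows([
  [[0.0175,-0.035,0,0,0,0,0.062],[0.0175,-0.035,0.02,0,0,0,0.062],[0.0175,-0.035,0.03,0,0,0,0.062],[0,0,0.03,0,0,0,0.062],[0,0,0.03,0,0,0,0.062],[0,0,0,0,0,0,0.062]],
])

```text
time_s: 2.7
tool_pos: [0.3892, -0.2364, 0.1092]
tool_rot: [-179.8, 0.4, -4.3]
force: [-0.4, 1.0, 0.6]
grip_width: 0.0619
grasp_force: 0.0
```

Emit:
play_rows([
  [[0,0,0.027,0,0,0,0.062],[0,0,0.027,0,0,0,0.062],[0,0,0,0,0,0,0.062],[0,0,0,0,0,0,0.062]],
])

```text
time_s: 3.1
tool_pos: [0.3925, -0.2389, 0.0599]
tool_rot: [180.0, -0.1, -4.4]
force: [0.6, -0.1, 0.1]
grip_width: 0.0616
grasp_force: 0.0
```

Run:
```python
from h import *
from cell import *
f=np.load("f.npy"); c,s=np.cos(f[2]),np.sin(f[2])
o=get_obs(); p=o["tool_pos"]; e=p[:2]-f[:2]; print(p,o["tool_rot"],"fix",(c*e[0]+s*e[1])*1e3,(-s*e[0]+c*e[1])*1e3)
fx=((c*e[0]+s*e[1])*1e3,(-s*e[0]+c*e[1])*1e3)
ims=[]
for cam in("side","top"):
    im=read_camera(cam)["frame"][:,:,::-1].copy()
    u0,v0=(230,210) if cam=="side" else (270,170)
    im=cv2.resize(im[v0:v0+140,u0:u0+140],None,fx=4,fy=4,interpolation=cv2.INTER_CUBIC)
    q=lambda P:tuple(int(a) for a in (proj(cam,fw(f,P))-(u0,v0))*4+2)
    cv2.line(im,q((-130,75,35)),q((-2,75,35)),(0,0,255),1)
    for yy in(30,-30): cv2.line(im,q((-137,yy,8)),q((0,yy,8)),(0,255,0),1)
    for a in(-46,-31,31,46): cv2.circle(im,q((fx[0],fx[1]+a,p[2]*1e3)),3,(255,0,255),-1)
    ims.append(im[:, :400] if 0 else im)
cv2.imwrite("pics/a.png",cv2.resize(np.hstack(ims),(800,400)))
```

```text
[ 0.39245896 -0.23894881  0.05990764] [ 1.79974367e+02 -5.16088733e-02 -4.39626088e+00] fix -116.12654888420353 37.51661711254753
```

View pics/a.png

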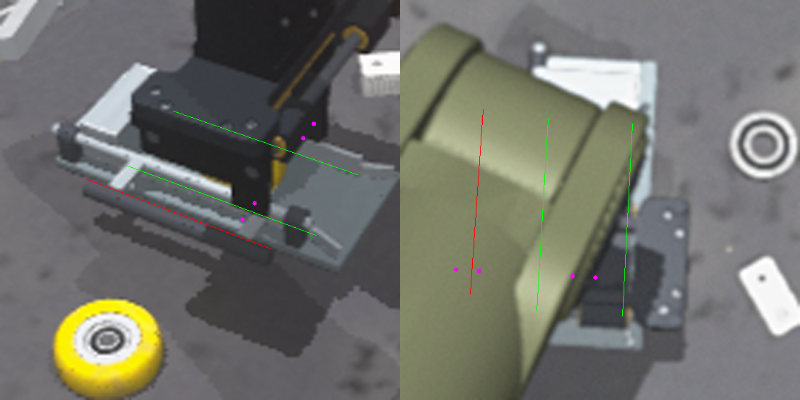

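Side view: the bar-side fingertip at (250,212) agrees with the predicted tip points. It is above the bar, near the bar's mouth end, and the model bar line lies on the real bar. In the top view the arm hides the tips. I descend now.

Emit:
play_rows([
  [[-0.0015,0,0.012,0,0,0,0.062],[0,0,0.009,0,0,0,0.062],[0,0,0.004,0,0,0,0.062],[0,0,0.004,0,0,0,0.062],[0,0,0.003,0,0,0,0.062],[0,0,0,0,0,0,0.062],[0,0,0,0,0,0,0.062]],
])

```text
time_s: 3.9
tool_pos: [0.3903, -0.238, 0.0266]
tool_rot: [-180.0, 0.0, -4.4]
force: [-0.2, 1.4, 3.0]
grip_width: 0.0624
grasp_force: 1.4
```

Emit:
play_rows([
  [[0,0,0.003,0,0,0,0.062],[0,0,0.003,0,0,0,0.062],[0,0,0.002,0,0,0,0.062],[0,0,0.0015,0,0,0,0.062],[0,0,0,0,0,0,0.062],[0,0,0,0,0,0,0.062]],
])

```text
time_s: 4.5
tool_pos: [0.3905, -0.2395, 0.0174]
tool_rot: [179.9, -0.0, -4.4]
force: [-1.1, -1.7, 5.7]
grip_width: 0.062
grasp_force: 3.0
```

Run:
```python
from h import *
from cell import *
print(get_obs()["tool_pos"],get_obs()["force"])
im=read_camera("side")["frame"][:,:,::-1]
cv2.imwrite("pics/b.png",cv2.resize(im[200:320,230:390],None,fx=4,fy=4,interpolation=cv2.INTER_CUBIC))
```

```text
[ 0.39050041 -0.23945444  0.01737308] [-1.0787884  -1.7227364   5.70057002]
```

View pics/b.png

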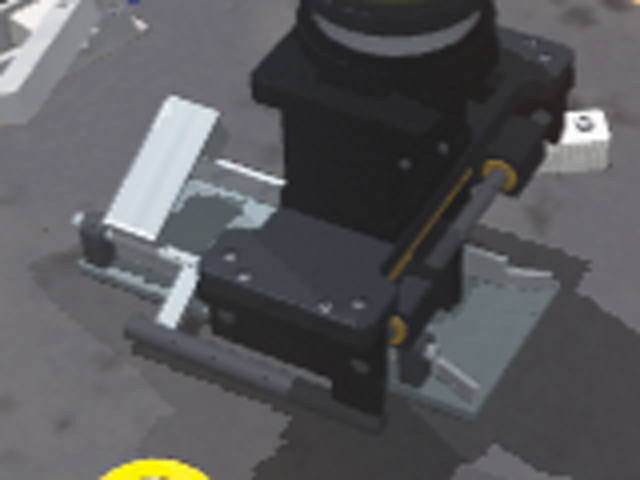

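The picture shows the flap swung up at (165,165) with its gap open, and the fingertip on the bar's end at (360,400). The press force is 5.7 N, as described. Next I push.

Emit:
play_rows([
  [[0.004,0,0,0,0,0,0.062],[0.006,0,0,0,0,0,0.062],[0.006,0,0,0,0,0,0.062],[0.006,0,0,0,0,0,0.062],[0.006,0,0,0,0,0,0.062],[0.006,0,0,0,0,0,0.062],[0.006,0,0,0,0,0,0.062],[0,0,0,0,0,0,0.062],[0,0,0,0,0,0,0.062]],
])

```text
time_s: 5.45
tool_pos: [0.4289, -0.2422, 0.017]
tool_rot: [180.0, 0.2, -4.4]
force: [-4.0, -1.5, 7.5]
grip_width: 0.0622
grasp_force: 4.0
```

Emit:
play_rows([
  [[0.006,0,0,0,0,0,0.062],[0.006,0,0,0,0,0,0.062],[0.006,0,0,0,0,0,0.062],[0.006,0,0,0,0,0,0.062],[0.006,0,0,0,0,0,0.062],[0.005,0,0,0,0,0,0.062],[0,0,0,0,0,0,0.062],[0,0,0,0,0,0,0.062]],
])

```text
time_s: 6.25
tool_pos: [0.4635, -0.245, 0.0171]
tool_rot: [179.9, 0.2, -4.4]
force: [-5.9, -1.9, 8.9]
grip_width: 0.0619
grasp_force: 4.4
```

Run:
```python
from h import *
from cell import *
f=np.load("f.npy"); c,s=np.cos(f[2]),np.sin(f[2])
o=get_obs(); e=o["tool_pos"][:2]-f[:2]; print(o["tool_pos"],o["force"],"fix",(c*e[0]+s*e[1])*1e3,(-s*e[0]+c*e[1])*1e3)
im=read_camera("side")["frame"][:,:,::-1]
cv2.imwrite("pics/c.png",cv2.resize(im[200:320,230:390],None,fx=4,fy=4,interpolation=cv2.INTER_CUBIC))
```

```text
[ 0.46349814 -0.24497134  0.01705647] [-5.87748765 -1.87222694  8.89976937] fix -44.83538957174728 36.87834501071949
```

View pics/c.png

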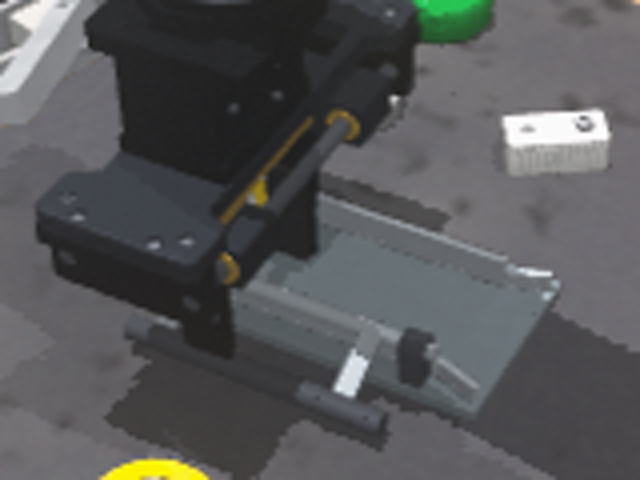

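The picture shows the bar still pressed down and the channel behind the fingers empty, so the wheel has moved with them. About 11 mm remain.

Emit:
play_rows([
  [[0.004,0,0,0,0,0,0.062],[0.004,0,0,0,0,0,0.062],[0.001,0,0,0,0,0,0.062],[0,0,0,0,0,0,0.062],[0,0,0,0,0,0,0.062]],
])

```text
time_s: 6.8
tool_pos: [0.4719, -0.2457, 0.017]
tool_rot: [179.9, 0.2, -4.4]
force: [-6.4, -1.2, 8.6]
grip_width: 0.0622
grasp_force: 5.0
```

Emit:
play_rows([
  [[0.001,0,0,0,0,0,0.062],[0.001,0,0,0,0,0,0.062],[0,0,0,0,0,0,0.062]],
])

```text
time_s: 7.1
tool_pos: [0.4726, -0.2458, 0.0169]
tool_rot: [179.9, 0.4, -4.4]
force: [-8.9, -0.6, 12.4]
grip_width: 0.0617
grasp_force: 6.3
```

Emit:
play_rows([
  [[0.001,0,0,0,0,0,0.062],[0.001,0,0,0,0,0,0.062],[0,0,0,0,0,0,0.062],[0,0,0,0,0,0,0.062]],
])

```text
time_s: 7.5
tool_pos: [0.4745, -0.246, 0.0169]
tool_rot: [180.0, 0.4, -4.4]
force: [-10.0, -0.3, 12.2]
grip_width: 0.0622
grasp_force: 6.9
```

Emit:
play_rows([
  [[0.001,0,0,0,0,0,0.062],[0.001,0,0,0,0,0,0.062],[0,0,0,0,0,0,0.062],[0,0,0,0,0,0,0.062]],
])

```text
time_s: 7.9
tool_pos: [0.4746, -0.246, 0.0168]
tool_rot: [180.0, 0.6, -4.4]
force: [-13.8, -0.4, 15.9]
grip_width: 0.0622
grasp_force: 9.0
```

Emit:
play_rows([
  [[0.001,0,-0.0003,0,0,0,0.062],[0.001,0,0,0,0,0,0.062],[0,0,0,0,0,0,0.062],[0,0,0,0,0,0,0.062]],
])

```text
time_s: 8.3
tool_pos: [0.4749, -0.2461, 0.0168]
tool_rot: [180.0, 0.8, -4.5]
force: [-17.8, 1.3, 18.2]
grip_width: 0.0622
grasp_force: 11.0
```

The tip has stalled at fixture x -33.4 (expected -33.5) while the force rises, so the wheel is against the back stop. I back off slightly, then lift straight up.

Emit:
play_rows([
  [[-0.003,0,0,0,0,0,0.062],[-0.004,0,0,0,0,0,0.062],[-0.002,0,0,0,0,0,0.062],[0,0,0,0,0,0,0.062],[0,0,-0.004,0,0,0,0.062],[0,0,-0.004,0,0,0,0.062],[0,0,-0.005,0,0,0,0.062],[0,0,-0.01,0,0,0,0.062],[0,0,-0.03,0,0,0,0.062],[0,0,-0.045,0,0,0,0.062],[0,0,-0.045,0,0,0,0.062]],
])

```text
time_s: 9.4
tool_pos: [0.4715, -0.2438, 0.161]
tool_rot: [-179.9, 0.2, -4.3]
force: [0.9, -0.7, -0.3]
grip_width: 0.0624
grasp_force: 0.0
```

Emit:
play_rows([
  [[-0.01,0.04,-0.01,0,0,0,0.062],[-0.015,0.04,0,0,0,0,0.062],[-0.015,0.04,0,0,0,0,0.062],[-0.015,0.04,0,0,0,0,0.062],[-0.015,0.04,0,0,0,0,0.062],[-0.015,0.04,0,0,0,0,0.062],[-0.015,0.04,0,0,0,0,0.062],[0,0,0,0,0,0,0.062],[0,0,0,0,0,0,0.062]],
])

```text
time_s: 10.3
tool_pos: [0.3506, -0.5162, 0.1696]
tool_rot: [-179.9, 0.1, -4.5]
force: [0.4, -0.2, -0.4]
grip_width: 0.0619
grasp_force: 0.0
```

Run:
```python
from h import *
from cell import *
f=np.load("f.npy"); c,s=np.cos(f[2]),np.sin(f[2])
print(get_obs()["force"],get_obs()["tool_pos"])
ims=[]
for cam,(u0,v0) in(("side",(240,210)),("top",(280,170))):
    im=read_camera(cam)["frame"][:,:,::-1].copy()
    im=cv2.resize(im[v0:v0+110,u0:u0+110],(400,400),interpolation=cv2.INTER_CUBIC); k=400/110
    pts=np.array([(proj(cam,fw(f,(4+28*np.cos(a),28*np.sin(a),30)))-(u0,v0))*k for a in np.linspace(0,6.28,40)]).astype(int)
    for p in pts: cv2.circle(im,tuple(int(v) for v in p),1,(255,0,255),-1)
    ims.append(im)
cv2.imwrite("pics/d.png",np.hstack(ims))
```

```text
[ 0.384433   -0.17126813 -0.43206545] [ 0.35058441 -0.51624515  0.16960759]
```

View pics/d.png

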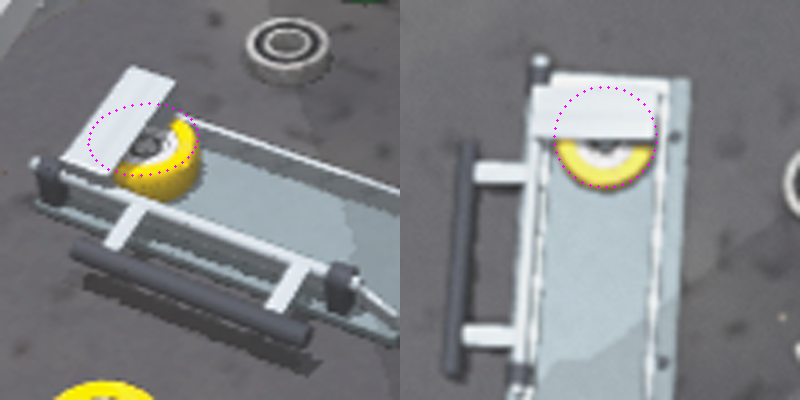

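The wheel's rear rim at (603,187) lies on the predicted home outline, and the flap rests on the wheel. The robot touches nothing, so I hand it in.

```bash
python3 -c "from cell import *; print(sign_off())"
```

```text
the job is handed in; nothing more can be done
None
```

The yellow wheel is home against the back stop with the flap closed onto it, and the job was handed in at about 10 s of the 42 s allowed.

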